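# Hang the paint carriers on the studio stand and lock the keeper collar

## Robot

A 6-joint arm with a two-finger parallel gripper is mounted at the origin on the work surface. World frame = base frame: x ahead of the robot, y to its left, z up, the work surface at z = 0. Lengths are in m, angles in rad, forces in N, time in s.
With the tool pointing down it reaches from about 0.425 to 0.95 m from the base axis. Payload 3.5 kg.
Tool frame: the origin (TCP) lies at the very end of the fingers, on their centre line; the grasp point (between the pads) lies 19 mm behind it; z points along the fingers, y is the line along which they close (so a half turn about z gives the same grasp; the last joint's range is limited). The gripper opens to 85 mm and grips with 20 to 120 N. Pads are 22 mm wide; open, the fingers measure 114 mm over their backs; the gripper's body (76 mm by 85 mm) begins 54 mm behind the grasp point. The pads swing forward as they close: fully open they stand 13 mm farther back than shut.
Start: joints at [-0.15, 0.286, 1.577, -0, 1.279, -0.15], TCP at [0.675, 0, 0.21] pointing down, gripper open.
Joint ranges: [-2.77, 2.77], [-0.9, 2.22], [0.21, 2.48], [-1.53, 4.67], [0.24, 2.81], [-2.84, 2.84]. Speed limits (rad/s): [2.79, 2.79, 3.14, 3.14, 3.14, 3.14].

## Interface

Orientations are given as [roll, pitch, yaw] about the fixed x, y, z axes, in that order (R = Rz(yaw) Ry(pitch) Rx(roll)).
In Python, from cell import telemetry, snapshot, sign_off gives the robot as it stands.
- The arm moves only by the tool step_arm, never from a script. Its argument "steps" is a list of rows, each a list of 5 numbers: the closure in counts, from 0 (fully open) to 255 (shut), then the shift along the world's x, y, z in m, then the turn about the world's z in degrees. In form: [[gripper, dx, dy, dz, spin], ...]. A call has exactly 10 rows; each row is the pose to reach, as a shift and turn from the pose commanded when the call began; what a row does not reach only later rows make up. A row lasts 1/8 s, in which the tool goes at most 62.5 mm and 10.7 degrees, less where a joint would pass 70% of its speed; a pose out of reach is approached as far as the arm can. A call with a gripper value outside its range is refused whole. The fingers move at their own pace and stop on an object; "newtons" is the grip in N (left out, the last holds). Time passes only in rows, so rows that repeat a pose let the fingers close, or fill a call up. It gives the time, the measured TCP pose, the force, the opening and the grip force at its end, in the units of the state.
- telemetry.state(): the state, without advancing time (a new reading comes with each control period).
- snapshot(name): name is "scene" or "side" or "wrist"; returns a dict with "color" (400x640x3 uint8, red, green, blue), "depth" (400x640 float32, m along the optical axis (not along the pixel's ray), 0 where there is no reading), "intrinsics" (3x3 intrinsics, pixels), "R" (3x3) and "t" (3): a world point X has camera coordinates R X + t. Camera axes: x right, y down, z forward; pixel columns grow to the right and rows downward; lengths in m; the calibration is good to about 2 mm. A picture is of the moment at which its call begins.
- sign_off(): hands the job in; it is judged then, once.
The state is a dict: "time": time; "joint_pos": joint angles; "qvel": joint speeds; "joint_efforts": joint torques, N m; "position": TCP position; "tool_rot": TCP orientation; "wrist_force": force on the tool from outside, world axes, zero at the start; "moment": the same for the moment, N m; "gripper_width": opening from 0.0 (shut) to 1.0 (fully open); "finger_force": force on a finger pad.
Only numpy, scipy, OpenCV 4.12 (cv2) and the standard library are available. Lean on these libraries where they do the work, as an engineer would, in place of code of your own. Each camera call takes 0.05 s, during which the arm holds its last target. There are 200 camera calls.

## Task

Get the paint carriers ready to be wheeled off to class: turn the blue lock collar of the hook stand from locked to its green open mark, hang every paint carrier standing on the table by its handle on a hook of its own, then, once all are hanging, turn the collar back to its red locked mark so that a keeper arm lies over every hook. Leave the carriers hanging still and upright, and do not disturb the ink bottle, the brush jar or the ruler.

Things in the scene. Friction and masses are not known exactly. Their poses are not given: they have to be found in the camera images.
- stand: fixed stand: dark foot 170 mm wide, steel post, three hooks at 90 degrees to one another, white dial disc 124 mm wide at 191 to 203 mm height. Origin: centre of the underside, z up; the middle hook points along -x, the left along +y, the right along -y. On the dial a red bar (locked) lies towards +x, a green bar (open) 45 degrees anticlockwise of it from above.
- collar (a joint): turn of the blue lock collar, rad, anticlockwise from above. 0: locked, white pointer at red, a keeper arm above each hook (starts near this); 0.785: open, pointer at green, arms midway between hooks. Turns -0.3 to 1.1, no detents, stays put (0.08 N m friction). Arms 20 mm wide, 8 thick, to 145 mm from the axis, underside at 209 mm: they bar the hooks (a hung carrier tops out at 199).
- collar_grip (a point): grip point of the lock collar: on its vertical axis, in its yellow grip bar, 231 mm above the table. The bar is 50 mm long (this point's x), 16 mm thick (y), from 217 to 243 mm above the table; the point turns with the collar. At joint value 0 the bar lies along the stand's x.
- hook_mid (a point): seat of the middle hook: on top of its round 8 mm steel prong, 169 mm above the table, 128 mm from the stand's axis on its -x side; a handle hangs here. The seat is the bottom of a shallow dip: the prong runs out level from the post 20 mm higher until 24 mm short of the seat, slopes down to it, then up to a red ball tip (11 mm wide) centred 18 mm beyond and 14 mm above the seat.
- hook_left (a point): seat of the left hook: on top of its round 8 mm steel prong, 169 mm above the table, 128 mm from the stand's axis on its +y side; a handle hangs here. The seat is the bottom of a shallow dip: the prong runs out level from the post 20 mm higher until 24 mm short of the seat, slopes down to it, then up to a red ball tip (11 mm wide) centred 18 mm beyond and 14 mm above the seat.
- hook_right (a point): seat of the right hook: on top of its round 8 mm steel prong, 169 mm above the table, 128 mm from the stand's axis on its -y side; a handle hangs here. The seat is the bottom of a shallow dip: the prong runs out level from the post 20 mm higher until 24 mm short of the seat, slopes down to it, then up to a red ball tip (11 mm wide) centred 18 mm beyond and 14 mm above the seat.
- ink_bottle: blue ink bottle, 48 mm wide, 110 mm tall, loose; a bystander. Origin: centre of the underside.
- brush_jar: white jar with brushes, 72 mm wide, 95 mm tall (brushes to 185 mm), loose; a bystander. Origin: centre of the underside.
- ruler: metal ruler 200 x 32 x 4 mm lying flat, loose; a bystander. Origin: centre of the underside, x along its length.
- carrier_orange: orange paint carrier: tray 96 (x) x 62 (y) x 46 mm with jars, 0.2 to 0.4 kg. Upright handle board along x, 12 mm thick, 80 wide, top at 141 mm; window 56 mm wide, 69 to 111 mm above the underside (top slopes down 4 mm to its ends), above it a solid bar 30 mm tall to grip across y. Both ends and sides alike. Origin: centre of underside, z up. None if absent; 2 or 3 are present.
- carrier_orange_eye (a point): middle of the top of the handle window of carrier orange, where a hook bears: 111 mm above its underside, on its z axis. Its axes are the carrier's.
- carrier_green: green paint carrier: tray 96 (x) x 62 (y) x 46 mm with jars, 0.2 to 0.4 kg. Upright handle board along x, 12 mm thick, 80 wide, top at 141 mm; window 56 mm wide, 69 to 111 mm above the underside (top slopes down 4 mm to its ends), above it a solid bar 30 mm tall to grip across y. Both ends and sides alike. Origin: centre of underside, z up. None if absent; 2 or 3 are present.
- carrier_green_eye (a point): middle of the top of the handle window of carrier green, where a hook bears: 111 mm above its underside, on its z axis. Its axes are the carrier's.
- carrier_grey: grey paint carrier: tray 96 (x) x 62 (y) x 46 mm with jars, 0.2 to 0.4 kg. Upright handle board along x, 12 mm thick, 80 wide, top at 141 mm; window 56 mm wide, 69 to 111 mm above the underside (top slopes down 4 mm to its ends), above it a solid bar 30 mm tall to grip across y. Both ends and sides alike. Origin: centre of underside, z up. None if absent; 2 or 3 are present.
- carrier_grey_eye (a point): middle of the top of the handle window of carrier grey, where a hook bears: 111 mm above its underside, on its z axis. Its axes are the carrier's.
Not all that is in view belongs to the job. There is more than one size of the carrier_orange; the one meant has the size given above.

How it is judged:
On the way, in this order (a step that is already met when the one before it is completed fails the run):
1. the lock collar is turned to its open mark (value of joint collar between 0.6 and 0.97 rad), for 0.2 s.
2. every carrier hangs by its handle on a hook, let go, with the collar still open (all of step 1 and (distance between carrier_orange_eye and hook_mid below 0.025 m or distance between carrier_orange_eye and hook_left below 0.025 m or distance between carrier_orange_eye and hook_right below 0.025 m) and angle between each of carrier_orange, carrier_green, carrier_grey's own z axis and vertical below 0.3 rad and contact force between each of carrier_orange, carrier_green, carrier_grey and the fingers below 0.1 N and (distance between carrier_green_eye and hook_mid below 0.025 m or distance between carrier_green_eye and hook_left below 0.025 m or distance between carrier_green_eye and hook_right below 0.025 m) and (distance between carrier_grey_eye and hook_mid below 0.025 m or distance between carrier_grey_eye and hook_left below 0.025 m or distance between carrier_grey_eye and hook_right below 0.025 m)), for 0.3 s.
3. the lock collar is turned back to its locked mark (value of joint collar between -0.12 and 0.12 rad), for 0.2 s.
At the end, for the whole second after the job is handed in: each carrier present hangs with its window top within 25 mm of a hook seat, upright within 0.3 rad, under 0.06 m/s and let go; the collar is within 0.12 rad of locked (0). Before that, the collar stood open (0.60 to 0.97 rad) until all the carriers hung (all of step 3 and (distance between carrier_orange_eye and hook_mid below 0.025 m or distance between carrier_orange_eye and hook_left below 0.025 m or distance between carrier_orange_eye and hook_right below 0.025 m) and angle between each of carrier_orange, carrier_green, carrier_grey's own z axis and vertical below 0.3 rad and linear speed of each of carrier_orange, carrier_green, carrier_grey below 0.06 m/s and contact force between each of carrier_orange, carrier_green, carrier_grey and the fingers below 0.1 N and (distance between carrier_green_eye and hook_mid below 0.025 m or distance between carrier_green_eye and hook_left below 0.025 m or distance between carrier_green_eye and hook_right below 0.025 m) and (distance between carrier_grey_eye and hook_mid below 0.025 m or distance between carrier_grey_eye and hook_left below 0.025 m or distance between carrier_grey_eye and hook_right below 0.025 m)); the robot touches nothing.
It fails at once if the ink bottle is moved more than 3 cm or tipped (distance of ink_bottle from where it was at the start of the episode above 0.03 m or angle between ink_bottle's own z axis and vertical above 0.4 rad).
It fails at once if the brush jar is moved more than 3 cm or tipped (distance of brush_jar from where it was at the start of the episode above 0.03 m or angle between brush_jar's own z axis and vertical above 0.4 rad).
It fails at once if the ruler is moved more than 3 cm or tipped (distance of ruler from where it was at the start of the episode above 0.03 m or angle between ruler's own z axis and vertical above 0.4 rad).
Of carrier_orange, carrier_green, carrier_grey only 2 to 3 are there at a start; the rules pass over those that are not, and their reading is None.
At some moment in a run one of carrier_orange, carrier_green, carrier_grey may be knocked a few centimetres aside while the robot is not near it.
It also fails if it takes over 210 s, if anything falls off the work surface, if the arm or the gripper's body presses on something with over 40 N, if the wrist force passes 120 N, or if a joint passes its speed limit or range.

## Working session

There is one attempt and no reset: what is moved stays moved. The work goes in short steps, Python scripts to look and compute and a tool call to move; the robot and the scene stay as the last step left them, time stands still between calls to the robot, and variables do not carry over. Pictures are saved under pics/ and viewed, at most 14 in all, crops included, and the job is handed in when it is done.

Besides the shell and the picture viewer there is one more tool, called after ">>>" by a JSON object that holds its "fn" and its "kwargs", one argument or row to a line. step_arm: Moves the arm, as the interface text tells. Its arguments: {"type":"object","properties":{"steps":{"type":"array"},"newtons":{"type":"number"}},"required":["steps"]}

```bash
mkdir -p pics; ls; cat > h.py <<'E'
import numpy as np, cv2
from cell import telemetry, snapshot
def snap(n,f=None):
    s=snapshot(n)
    if f: cv2.imwrite('pics/'+f,s['color'][:,:,::-1])
    return s
def cloud(s):
    d=s['depth'];K=s['intrinsics'];v,u=np.mgrid[:d.shape[0],:d.shape[1]]
    p=np.stack([(u-K[0,2])/K[0,0]*d,(v-K[1,2])/K[1,1]*d,d],-1)
    return (p-s['t'])@s['R']   # R^T (p-t)
E
python3 - <<'E'
from h import *
for n in ['scene','side']:
    s=snap(n,n+'0.png'); np.savez(n+'0.npz',**s)
    print(n,-s['R'].T@s['t'],s['R'][2])
print(telemetry.state())
E
```

```text
pics
scene [1.38986649 0.39246705 0.99841655] [-0.68589232 -0.24785957 -0.68419102]
side [ 0.1854096  -0.97508267  0.92711   ] [ 0.25408529  0.78875773 -0.55973378]
{'time': 0.1, 'joint_pos': array([-1.49998816e-01,  2.87113434e-01,  1.57805420e+00, -8.06636762e-07,
        1.27860093e+00, -1.50021768e-01]), 'qvel': array([-0.0016864 , -0.00152515, -0.00173902,  0.00055792, -0.0002524 ,
        0.00181043]), 'joint_efforts': array([ 1.14915063e-03, -4.07295120e+01, -2.93698221e+01, -1.06323112e-04,
        3.42678482e-03, -4.41654265e-06]), 'position': array([6.74349932e-01, 1.28427684e-04, 2.08548531e-01]), 'tool_rot': array([-3.13944107e+00, -3.24446971e-04,  1.57081916e+00]), 'wrist_force': array([-0.17898018,  0.39405587,  0.48064037]), 'moment': array([-0.01204062, -0.06488309,  0.02418591]), 'finger_force': 0.0, 'gripper_width': 0.9997552041932521}
```

View pics/scene0.png

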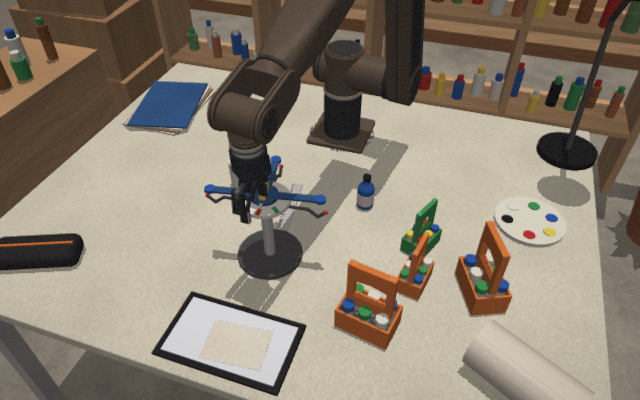

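View pics/side0.png

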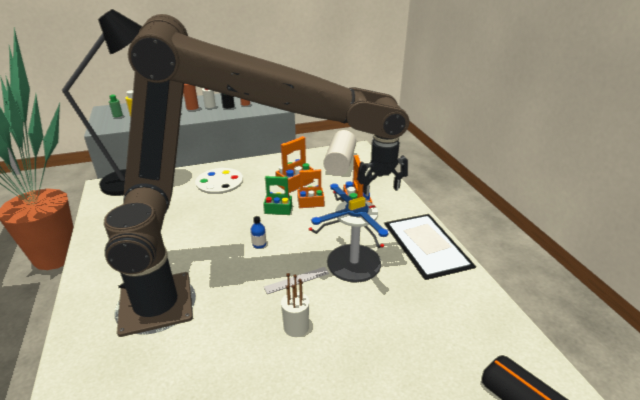

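The scene view shows the stand foot at about (270,252). There are three orange carriers of differing size, at (368,310), (415,270) and (484,275), and a green one at (422,230). No grey carrier is visible. The side view shows the jar at (295,315) and the ruler at (295,283).

```bash
cat >> h.py <<'E'
H={'orange':((4,130,90),(13,255,255)),'green':((50,120,40),(80,255,255)),'yellow':((22,140,110),(32,255,255)),'blue':((103,140,70),(118,255,255)),'red':((172,140,80),(179,255,255))}
def blobs(s,col,a=60):
    hsv=cv2.cvtColor(s['color'],cv2.COLOR_RGB2HSV)
    m=cv2.inRange(hsv,*map(np.array,H[col]))
    n,l,st,c=cv2.connectedComponentsWithStats(m)
    P=cloud(s);out=[]
    for i in range(1,n):
        if st[i,4]<a: continue
        p=P[(l==i)&(s['depth']>0)]; out.append((c[i].round(),st[i,4],p))
    return out
E
python3 - <<'E'
from h import *
np.set_printoptions(precision=4,suppress=True)
for n in ['scene','side']:
    s=dict(np.load(n+'0.npz'))
    for col in H:
        for c,a,p in blobs(s,col,40):
            p=p[p[:,2]>0.003]
            if len(p)<20 or abs(p[:,1]).max()>0.7 or p[:,0].max()>1.3: continue
            q=np.percentile(p,[2,50,98],axis=0)
            z=np.percentile(p[:,2],99)
            t=p[p[:,2]>z-0.02]; (cx,cy),(w,h),an=cv2.minAreaRect(t[:,:2].astype(np.float32)*1000)
            print(n,col,c,a,'x%.3f-%.3f y%.3f-%.3f ztop%.3f'%(q[0,0],q[2,0],q[0,1],q[2,1],z),'top',np.round([cx,cy,w,h,an],0))
    # foot/disc
    P=cloud(s);hsv=cv2.cvtColor(s['color'],cv2.COLOR_RGB2HSV)
    m=(hsv[...,1]<60)&(hsv[...,2]>120)&(P[...,2]>0.193)&(P[...,2]<0.21)&(abs(P[...,0]-.7)<.3)&(abs(P[...,1])<.3)
    p=P[m]; print(n,'disc',len(p),p[:,:2].min(0),p[:,:2].max(0))
E
```

```text
scene orange [498. 256.] 610 x0.498-0.593 y0.491-0.544 ztop0.194 top [542. 516. 109.  18.  24.]
scene orange [418. 256.] 413 x0.524-0.604 y0.348-0.369 ztop0.145 top [564. 358.  12.  83.  80.]
scene orange [485. 259.] 315 x0.500-0.581 y0.489-0.526 ztop0.162 top [528. 501.  48.   3.  25.]
scene orange [ 36. 243.] 218 x0.763-0.831 y-0.650--0.489 ztop0.062 top [ 796. -571.   17.  181.   23.]
scene orange [486. 298.] 810 x0.505-0.616 y0.458-0.578 ztop0.066 top [543. 515. 132.  85.  25.]
scene orange [375. 302.] 3384 x0.570-0.769 y0.218-0.387 ztop0.193 top [720. 281. 108.  19.  80.]
scene green [424. 219.] 441 x0.403-0.474 y0.333-0.369 ztop0.144 top [436. 351.  11.  83.  68.]
scene green [534. 206.] 51 x0.179-0.204 y0.617-0.641 ztop0.018 top [191. 629.  25.  27.  87.]
scene green [434. 240.] 127 x0.404-0.461 y0.372-0.395 ztop0.051 top [432. 383.   7.  63.  72.]
scene green [407. 246.] 150 x0.460-0.482 y0.307-0.341 ztop0.049 top [475. 323.  44.  16.  49.]
scene green [423. 270.] 56 x0.557-0.577 y0.367-0.384 ztop0.064 top [566. 375.  22.  17.  11.]
scene green [404. 273.] 49 x0.584-0.599 y0.
[... 1932 characters left out ...]
17. 378.] 45 x0.762-0.798 y-0.585--0.499 ztop0.058 top [ 779. -543.    7.  100.   23.]
side green [277. 185.] 283 x0.399-0.467 y0.326-0.359 ztop0.142 top [432. 341.  16.  73.  71.]
side green [278. 208.] 278 x0.383-0.478 y0.301-0.345 ztop0.046 top [433. 344.  65.  93.  71.]
side yellow [357. 203.] 159 x0.568-0.615 y-0.029--0.012 ztop0.244 top [591. -19.  48.  18.  13.]
side blue [340. 192.] 101 x0.559-0.586 y0.024-0.121 ztop0.219 top [573.  71.  22. 104.   7.]
side blue [354. 218.] 447 x0.457-0.623 y-0.156--0.020 ztop0.219 top [566. -56. 118. 209.  56.]
side blue [257. 229.] 131 x0.308-0.344 y0.145-0.168 ztop0.090 top [327. 159.  38.  26.  11.]
side disc 402 [ 0.4503 -0.1527] [0.6525 0.1138]
```

>>> {"fn": "step_arm", "kwargs": {
  "steps": [
    [0,0,0,0.04,0],
    [0,-0.01,0,0.08,-8],
    [0,-0.02,0,0.12,-16],
    [0,-0.04,-0.005,0.14,-24],
    [0,-0.06,-0.01,0.16,-33],
    [0,-0.08,-0.018,0.17,-42],
    [0,-0.08,-0.018,0.17,-52],
    [0,-0.08,-0.018,0.17,-62],
    [0,-0.08,-0.018,0.17,-71],
    [0,-0.08,-0.018,0.17,-79.5]
  ]
}}

```text
time: 1.35
position: [0.5947, -0.0179, 0.3791]
tool_rot: [-3.141, 0.001, 0.178]
wrist_force: [-0.4, 0.6, 0.9]
gripper_width: 1.001
finger_force: 0.0
```

```bash
cat >> h.py <<'E'
def ray(s,uv,z):  # pixel onto plane z
    K=s['intrinsics'];d=s['R'].T@np.linalg.solve(K,[uv[0],uv[1],1.]);o=-s['R'].T@s['t']
    return o+d*(z-o[2])/d[2]
E
python3 - <<'E'
from h import *
np.set_printoptions(precision=4,suppress=True)
w=snap('wrist','w1.png'); s=snap('side'); sc=snap('scene')
print(telemetry.state()['position'],telemetry.state()['tool_rot'],-w['R'].T@w['t'],w['R'][2])
for n,x in (('w',w),('s',s),('sc',sc)):
  for col,z in (('red',None),('yellow',None)):
    for c,a,p in blobs(x,col,8):
        m=np.median(p,axis=0)
        if np.hypot(m[0]-.59,m[1]+.02)<.2 and m[2]>.1: print(n,col,c,a,m,cv2.minAreaRect((p[:,:2]*1000).astype(np.float32)))
P=cloud(s); m=(P[...,2]>.02)&(P[...,2]<.19)&(P[...,0]>.3)&(P[...,0]<.7)&(P[...,1]>-.5)&(P[...,1]<-.19)
p=P[m];print('jar',len(p),np.percentile(p,[2,50,98],axis=0))
E
```

```text
[ 0.5948 -0.0179  0.3792] [-3.1412  0.0009  0.1856] [ 0.6752 -0.0043  0.5429] [-0.3108 -0.0551 -0.9489]
w yellow [322. 179.] 745 [ 0.5959 -0.0151  0.2424] ((590.3342895507812, -16.244632720947266), (58.34907913208008, 14.987710952758789), 10.86250114440918)
s yellow [357. 203.] 156 [ 0.5907 -0.0219  0.234 ] ((592.2047729492188, -16.587236404418945), (50.915008544921875, 18.797531127929688), 9.944828033447266)
sc yellow [263. 188.] 108 [ 0.6066 -0.0108  0.2426] ((596.9882202148438, -11.657814979553223), (49.53998947143555, 13.143531799316406), 9.2755126953125)
jar 1031 [[ 0.3215 -0.2394  0.0236]
 [ 0.3495 -0.2231  0.0919]
 [ 0.3861 -0.1914  0.1745]]
```

View pics/w1.png

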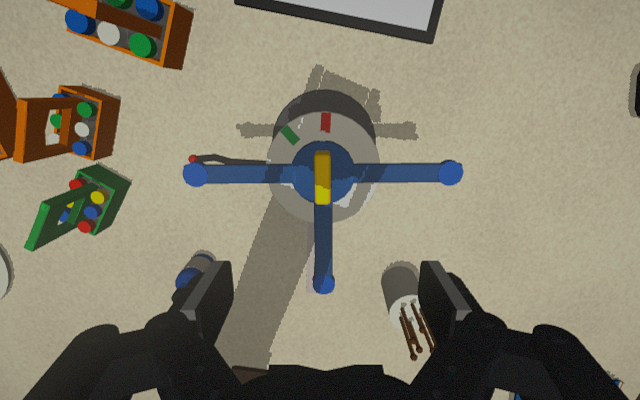

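The wrist view shows the bar at (322,178) lined up with the image vertical, the red mark at (325,122), and the left hook's red tip at (193,159). The keeper arm ends are at (195,174), (451,173) and (323,284).

```bash
python3 - <<'E'
from h import *
np.set_printoptions(precision=4,suppress=True)
w=snap('wrist')
L,R,M=[ray(w,u,.217) for u in ((195,174),(451,173),(323,284))]
print(L,R,M,'mid',(L+R)/2,'ang',np.degrees(np.arctan2(*(L-R)[:2][::-1]))-90)
b=ray(w,(323,204.5),.243),ray(w,(323,152),.243);print(b,(b[0]+b[1])/2)
t=ray(w,(193,159),.183);C=(L+R)/2;print('tip',t,np.hypot(*(t-C)[:2]),np.degrees(np.arctan2(*(t-C)[:2][::-1]))-90)
r=ray(w,(325.5,122),.203);print('red',r,np.degrees(np.arctan2(*(r-C)[:2][::-1])))
E
```

```text
[0.5704 0.1142 0.217 ] [ 0.6204 -0.1458  0.217 ] [ 0.4657 -0.04    0.217 ] mid [ 0.5954 -0.0158  0.217 ] ang 10.891364930570532
(array([ 0.571 , -0.0207,  0.243 ]), array([ 0.622 , -0.0112,  0.243 ])) [ 0.5965 -0.0159  0.243 ]
tip [0.5765 0.1298 0.183 ] 0.1467905067558114 7.3936226610150015
red [ 0.6458 -0.0091  0.203 ] 7.622798844040489
```

>>> {"fn": "step_arm", "kwargs": {
  "steps": [
    [0,0.001,0.002,-0.03,0],
    [0,0.001,0.002,-0.07,0],
    [0,0.001,0.002,-0.11,0],
    [0,0.001,0.002,-0.14,0],
    [0,0.001,0.002,-0.155,0],
    [0,0.001,0.002,-0.155,0],
    [255,0.001,0.002,-0.155,0],
    [255,0.001,0.002,-0.155,0],
    [255,0.001,0.002,-0.155,0],
    [255,0.001,0.002,-0.155,0]
  ],
  "newtons": 40
}}

```text
time: 2.8
position: [0.5962, -0.016, 0.2253]
tool_rot: [3.141, -0.001, 0.183]
wrist_force: [0.2, 0.7, -0.6]
gripper_width: 0.139
finger_force: 0.0
```

>>> {"fn": "step_arm", "kwargs": {
  "steps": [
    [255,0,0,0,0],
    [255,0,0,0,0],
    [255,0,0,0,0],
    [255,0,0,0,0],
    [255,0,0,0,0],
    [255,0,0,0,0],
    [255,0,0,0,0],
    [255,0,0,0,0],
    [255,0,0,0,0],
    [255,0,0,0,0]
  ]
}}

```text
time: 4.05
position: [0.596, -0.016, 0.2248]
tool_rot: [3.142, -0.0, 0.183]
wrist_force: [0.1, 0.5, 0.4]
gripper_width: 0.002
finger_force: 0.0
```

```bash
python3 - <<'E'
from h import *
snap('wrist','w2.png')
E
```

```text
(no output)
```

View pics/w2.png

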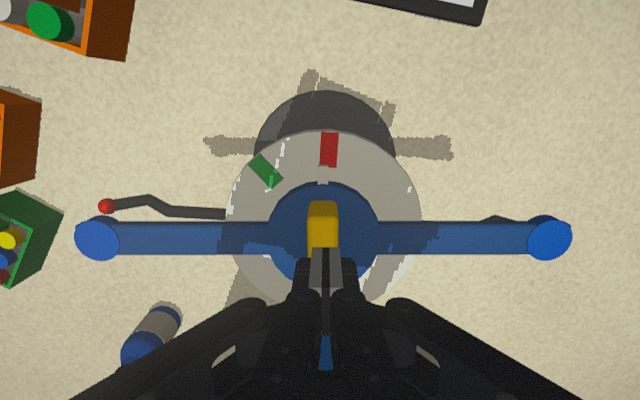

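The wrist view shows the fingers fully shut at (325,255), with the bar's +x end still in view at (322,228). The bar was not between the pads.

```bash
python3 - <<'E'
from h import *
s=snap('side');a=s['color'][120:280,270:470,::-1]
b=snap('scene')['color'][130:250,170:370,::-1]
cv2.imwrite('pics/c1.png',np.vstack([cv2.resize(a,None,fx=2.5,fy=2.0,interpolation=2),cv2.resize(b,None,fx=2.5,fy=2.2,interpolation=2)]))
np.set_printoptions(precision=4,suppress=True)
w=snap('wrist');print(-w['R'].T@w['t'],w['R'])
P=cloud(w)
for u,v in ((322,215),(322,240),(326,258),(290,240),(110,240)): print(u,v,P[v,u])
E
```

```text
[ 0.6762 -0.0019  0.3887] [[ 0.1825 -0.9832 -0.0005]
 [-0.9333 -0.1734  0.3145]
 [-0.3093 -0.0569 -0.9493]]
322 215 [ 0.6189 -0.0108  0.2391]
322 240 [ 0.6072 -0.0129  0.2427]
326 258 [ 0.6076 -0.0148  0.261 ]
290 240 [0.5916 0.0035 0.2168]
110 240 [0.5726 0.1067 0.2171]
```

View pics/c1.png

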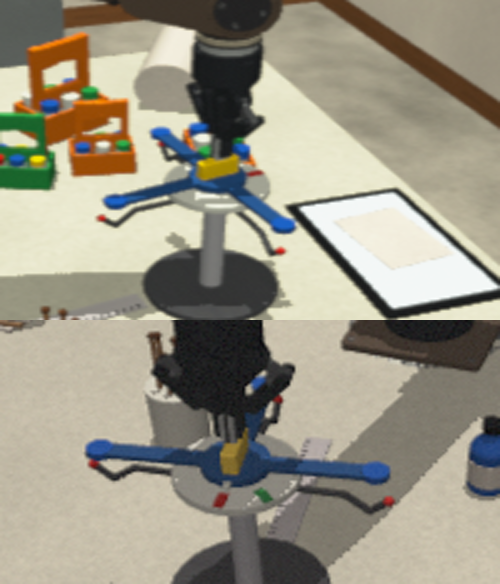

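The crop shows the shut fingers ending just on top of the yellow bar, in the side view at about (215,160). I'll check the actual fingertip height.

```bash
python3 - <<'E'
from h import *
np.set_printoptions(precision=4,suppress=True)
for n in ('side','scene'):
    s=snap(n);P=cloud(s);hsv=cv2.cvtColor(s['color'],cv2.COLOR_RGB2HSV)
    m=(np.hypot(P[...,0]-.596,P[...,1]+.016)<.035)&(P[...,2]>.222)&(P[...,2]<.31)&(hsv[...,1]<90)
    p=P[m];print(n,len(p),np.percentile(p,[0,3,50,97],axis=0))
    o=p[np.argsort(p[:,2])];print(o[:12:2])
    v,u=np.where(m); print(v.max(),u[v==v.max()])
print(telemetry.state())
E
```

```text
side 174 [[ 0.5672 -0.0486  0.2227]
 [ 0.5765 -0.0471  0.2471]
 [ 0.5867 -0.0254  0.284 ]
 [ 0.6039  0.0108  0.3086]]
[[ 0.5672 -0.015   0.2227]
 [ 0.5676 -0.0134  0.2285]
 [ 0.5711 -0.0112  0.24  ]
 [ 0.592  -0.0191  0.2476]
 [ 0.5925 -0.0254  0.248 ]
 [ 0.5847 -0.0143  0.2494]]
206 [348]
scene 388 [[ 0.584  -0.0509  0.2225]
 [ 0.5884 -0.0444  0.2525]
 [ 0.6051 -0.0135  0.2942]
 [ 0.6139  0.0152  0.3084]]
[[ 0.6175 -0.0175  0.2225]
 [ 0.6026 -0.0197  0.2429]
 [ 0.599  -0.0086  0.2461]
 [ 0.6062 -0.015   0.2502]
 [ 0.601  -0.0073  0.2511]
 [ 0.6012 -0.027   0.2518]]
197 [258]
{'time': 4.35, 'joint_pos': array([-0.1968,  0.103 ,  1.7613, -0.    ,  1.2773,  1.1907]), 'qvel': array([-0.0002, -0.0003, -0.0013,  0.0001,  0.0006,  0.0012]), 'joint_efforts': array([ -0.    , -33.3971, -29.2813,   0.0001,   0.0003,  -0.    ]), 'position': array([ 0.596 , -0.016 ,  0.2248]), 'tool_rot': array([ 3.1416, -0.    ,  0.1833]), 'wrist_force': array([-0.0663,  0.1092,  0.2086]), 'moment': array([0.0022, 0.0699, 0.0206]), 'finger_force': 0.0, 'gripper_width': -0.0011254728554503564}
```

>>> {"fn": "step_arm", "kwargs": {
  "steps": [
    [0,0,0,0.02,0],
    [0,0,0,0.02,0],
    [0,0,0,0.02,0],
    [0,0,0,0.02,0],
    [0,0,0,0.02,0],
    [0,0,0,0.02,0],
    [0,0,0,0.02,0],
    [0,0,0,0.0,0],
    [0,0,0,-0.018,0],
    [0,0,0,-0.018,0]
  ]
}}

```text
time: 5.6
position: [0.5941, -0.0156, 0.2031]
tool_rot: [-3.139, 0.006, 0.183]
wrist_force: [-0.3, 0.2, 0.3]
gripper_width: 0.998
finger_force: 0.0
```

>>> {"fn": "step_arm", "kwargs": {
  "steps": [
    [255,0,0,0,0],
    [255,0,0,0,0],
    [255,0,0,0,0],
    [255,0,0,0,0],
    [255,0,0,0,0],
    [255,0,0,0,0],
    [255,0,0,0,0],
    [255,0,0,0,0],
    [255,0,0,0,0],
    [255,0,0,0,0]
  ]
}}

```text
time: 6.85
position: [0.596, -0.0144, 0.2076]
tool_rot: [-3.139, -0.001, 0.184]
wrist_force: [-1.4, 4.9, 3.5]
gripper_width: 0.174
finger_force: 41.3
```

>>> {"fn": "step_arm", "kwargs": {
  "steps": [
    [255,0,0.001,0,4],
    [255,0,0.001,0,10],
    [255,0,0.001,0,16],
    [255,0,0.001,0,22],
    [255,0,0.001,0,28],
    [255,0,0.001,0,34],
    [255,0,0.001,0,39],
    [255,0,0.001,0,42],
    [255,0,0.001,0,42],
    [255,0,0.001,0,42]
  ]
}}

```text
time: 8.1
position: [0.5952, -0.0133, 0.2076]
tool_rot: [-3.138, -0.001, 0.917]
wrist_force: [-3.1, 4.9, 4.4]
gripper_width: 0.177
finger_force: 41.5
```

>>> {"fn": "step_arm", "kwargs": {
  "steps": [
    [0,0,0,0,0],
    [0,0,0,0,0],
    [0,0,0,0,0],
    [0,0,0,0,0],
    [0,0,0,0,0],
    [0,0,0,0.03,0],
    [0,0,0,0.08,0],
    [0,0,0,0.14,0],
    [0,0,0,0.17,0],
    [0,0,0,0.17,0]
  ]
}}

```text
time: 9.35
position: [0.5971, -0.0152, 0.3809]
tool_rot: [3.135, -0.003, 0.916]
wrist_force: [-0.0, 0.3, -0.3]
gripper_width: 1.0
finger_force: 0.0
```

```bash
cat > look.py <<'E'
from h import *
np.set_printoptions(precision=4,suppress=True)
w=snap('wrist','w%d.png'%int(telemetry.state()['time']*10))
for col in ('orange','green','blue'):
    for c,a,p in blobs(w,col,300):
        z=np.percentile(p[:,2],98)
        if z<.1: continue
        t=p[p[:,2]>z-.006]
        r=cv2.minAreaRect((t[:,:2]*1000).astype(np.float32)); print('wrist',col,c,a,'z%.3f'%z,np.round(r[0],1),np.round(r[1],1),round(r[2],1))
sc=snap('scene'); sd=snap('side')
for n,s in (('scene',sc),('side',sd)):
    for col in ('orange','green'):
        P=cloud(s);hsv=cv2.cvtColor(s['color'],cv2.COLOR_RGB2HSV)
        m=(cv2.inRange(hsv,*map(np.array,H[col]))>0)&(P[...,2]>.128)&(P[...,2]<.15)&(P[...,0]>.3)&(P[...,0]<.66)&(P[...,1]>.2)&(P[...,1]<.44)
        p=P[m]
        if len(p)>20:
            r=cv2.minAreaRect((p[:,:2]*1000).astype(np.float32)); print(n,col,len(p),np.round(r[0],1),np.round(r[1],1),round(r[2],1))
st=telemetry.state();print(st['position'],st['tool_rot'])
E
python3 look.py; ls pics
```

```text
wrist green [41.  7.] 1046 z0.117 [416.7 350.5] [ 1.7 26.4] 66.3
wrist blue [441. 174.] 691 z0.219 [691.9 -86.8] [24.7 47.6] 44.1
wrist blue [195. 175.] 459 z0.219 [490.7  64.8] [24.7 26.2] 59.5
wrist blue [303. 186.] 461 z0.218 [569.1 -12.2] [34.5 26. ] 51.9
wrist blue [322. 285.] 321 z0.219 [ 514.8 -119.6] [24.6 23.9] 47.0
scene orange 154 [565.1 357.8] [12.1 80.2] 80.7
scene green 139 [437.3 351.1] [10.6 81.8] 67.3
side green 79 [434.  345.5] [16.4 73.5] 66.3
[ 0.5954 -0.0149  0.3744] [-3.1384  0.0016  0.9162]
c1.png
scene0.png
side0.png
w1.png
w2.png
w93.png
```

>>> {"fn": "step_arm", "kwargs": {
  "steps": [
    [0,-0.003,0.03,0,-7],
    [0,-0.006,0.075,0,-15],
    [0,-0.01,0.12,0,-23],
    [0,-0.015,0.17,0,-31],
    [0,-0.02,0.22,-0.02,-39],
    [0,-0.024,0.27,-0.04,-47],
    [0,-0.028,0.32,-0.06,-54],
    [0,-0.031,0.36,-0.08,-62],
    [0,-0.031,0.372,-0.1,-62],
    [0,-0.031,0.372,-0.1,-62]
  ]
}}

```text
time: 10.75
position: [0.5633, 0.3564, 0.2721]
tool_rot: [3.137, 0.006, -0.164]
wrist_force: [0.1, -0.0, 0.8]
gripper_width: 1.0
finger_force: 0.0
```

```bash
python3 look.py; ls -t pics|head -1
```

```text
wrist orange [325. 159.] 515 z0.142 [572.4 354.3] [11.1 61.2] 80.3
wrist orange [168. 221.] 4448 z0.188 [549.3 508.9] [96.2  3.8] 24.2
wrist green [351. 293.] 672 z0.142 [435.8 349.1] [11.5 79.5] 67.5
scene orange 165 [563.5 357.7] [12.3 82.3] 79.7
scene green 141 [438.1 350.5] [10.9 77.7] 67.5
side green 78 [433.4 344.2] [13.8 72.3] 68.9
[0.5657 0.3558 0.2774] [ 3.1416 -0.0008 -0.1666]
w107.png
```

>>> {"fn": "step_arm", "kwargs": {
  "steps": [
    [0,0.0225,-0.004,-0.02,0],
    [0,0.0225,-0.004,-0.06,0],
    [0,0.0225,-0.004,-0.1,0],
    [0,0.0225,-0.004,-0.14,0],
    [0,0.0225,-0.004,-0.165,0],
    [0,0.0225,-0.004,-0.174,0],
    [0,0.0225,-0.004,-0.174,0],
    [255,0.0225,-0.004,-0.174,0],
    [255,0.0225,-0.004,-0.174,0],
    [255,0.0225,-0.004,-0.174,0]
  ],
  "newtons": 60
}}

```text
time: 12.15
position: [0.5879, 0.3533, 0.1038]
tool_rot: [-3.141, -0.001, -0.166]
wrist_force: [0.0, -0.5, -0.7]
gripper_width: 0.379
finger_force: 0.0
```

>>> {"fn": "step_arm", "kwargs": {
  "steps": [
    [255,0,0,0,0],
    [255,0,0,0,0],
    [255,0,0,0,0],
    [255,0,0,0,0],
    [255,0,0,0,0],
    [255,0,0,0.005,0],
    [255,0,0,0.015,0],
    [255,0,0,0.03,0],
    [255,0,0,0.04,0],
    [255,0,0,0.04,0]
  ]
}}

```text
time: 13.4
position: [0.5885, 0.3535, 0.145]
tool_rot: [-3.14, -0.003, -0.166]
wrist_force: [-0.2, -0.2, -2.8]
gripper_width: 0.124
finger_force: 61.1
```

```bash
python3 look.py; ls -t pics|head -1
```

```text
wrist orange [325. 223.] 1091 z0.182 [603.1 350.4] [11.8  1.5] 80.8
wrist orange [ 82. 298.] 7653 z0.168 [564.1 515.5] [62.9  4.9] 24.2
wrist orange [326. 334.] 639 z0.184 [569.2 356.2] [11.6 61.8] 79.7
wrist green [351. 209.] 706 z0.103 [591.2 334.7] [20. 21.] 83.9
wrist green [298. 245.] 337 z0.103 [579.2 367.5] [15.5 45.9] 50.1
wrist green [385. 290.] 478 z0.208 [594.2 330.3] [10.   3.2] 45.9
wrist blue [300. 209.] 625 z0.103 [596.6 369.4] [19.2 20.2] 79.9
wrist blue [193. 308.] 535 z0.220 [607.6 390.7] [4.6 1.5] 77.2
scene orange 36 [599.7 355.4] [ 8.8 15.7] 37.4
side orange 22 [558.3 349.8] [11.5 76.8] 79.1
side green 76 [432.8 344.1] [12.5 72.4] 69.5
[0.5871 0.3529 0.1424] [ 3.1412  0.0008 -0.1658]
w134.png
```

>>> {"fn": "step_arm", "kwargs": {
  "steps": [
    [255,-0.005,0,0.02,2],
    [255,-0.01,-0.01,0.04,5],
    [255,-0.01,-0.03,0.0485,8],
    [255,-0.01,-0.055,0.0485,11],
    [255,-0.01,-0.08,0.0485,14],
    [255,-0.005,-0.105,0.0485,17],
    [255,0,-0.13,0.0485,17],
    [255,0.006,-0.152,0.0485,17],
    [255,0.006,-0.1645,0.0485,17],
    [255,0.006,-0.1645,0.0485,17]
  ]
}}

```text
time: 14.8
position: [0.5935, 0.188, 0.1916]
tool_rot: [-3.141, 0.0, 0.13]
wrist_force: [-0.1, 0.3, -3.0]
gripper_width: 0.124
finger_force: 61.1
```

```bash
python3 - <<'E'
from h import *
np.set_printoptions(precision=4,suppress=True)
print(telemetry.state()['position'],telemetry.state()['tool_rot'])
w=snap('wrist','w_ap.png')
for c,a,p in blobs(w,'orange',100):
    print(c,a,np.percentile(p,[2,50,98],axis=0))
a=snap('scene')['color'][120:320,190:440,::-1];b=snap('side')['color'][130:290,270:470,::-1]
cv2.imwrite('pics/c2.png',np.hstack([cv2.resize(a,(500,400)),cv2.resize(b,(300,400))]))
E
```

```text
[0.5935 0.188  0.1916] [-3.1411  0.      0.1298]
[224.   5.] 104 [[0.7049 0.2445 0.1723]
 [0.7059 0.2492 0.1874]
 [0.707  0.2569 0.19  ]]
[261.  25.] 103 [[0.702  0.2284 0.1262]
 [0.7034 0.2364 0.1649]
 [0.7048 0.2449 0.1812]]
[306.  70.] 129 [[0.669  0.2142 0.0087]
 [0.6912 0.2187 0.0301]
 [0.7161 0.2227 0.0561]]
[ 51. 188.] 3868 [[0.502  0.4502 0.002 ]
 [0.5402 0.4674 0.0323]
 [0.5952 0.4926 0.0601]]
[321. 177.] 1395 [[0.5971 0.1609 0.0938]
 [0.6154 0.1955 0.1218]
 [0.6204 0.2193 0.1349]]
[325. 223.] 1144 [[0.6075 0.1836 0.1384]
 [0.6085 0.1894 0.1977]
 [0.6095 0.1947 0.2286]]
[ 33. 238.] 112 [[0.4845 0.4617 0.0246]
 [0.4915 0.4819 0.0514]
 [0.5002 0.4973 0.0622]]
[326. 341.] 742 [[0.5447 0.1767 0.2273]
 [0.5574 0.1828 0.2288]
 [0.5848 0.1897 0.2308]]
```

View pics/c2.png

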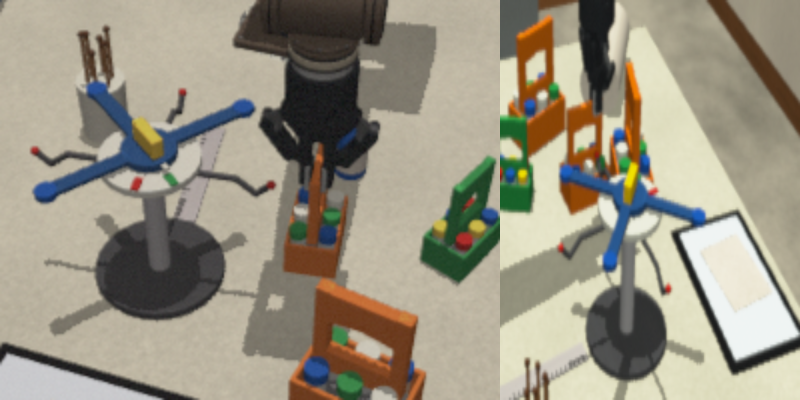

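View pics/w_ap.png

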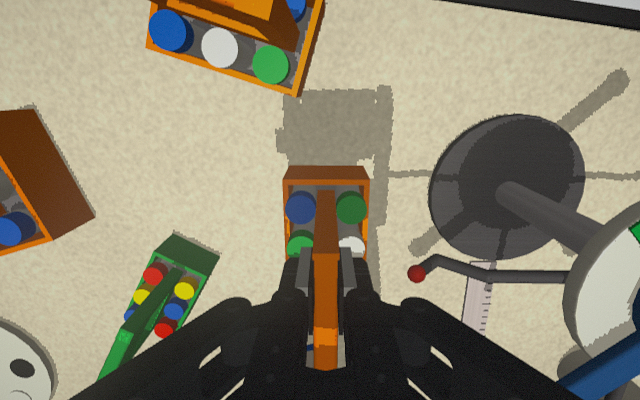

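The views show the orange carrier held upright outside the left hook, which points at its window. In the wrist view the red tip is at (417,272).

```bash
python3 - <<'E'
from h import *
w=snap('wrist')
t=ray(w,(417,272.5),.183);print(t)
for c,a,p in blobs(w,'red',20)[:4]: print(c,a,np.median(p,axis=0))
P=cloud(w);print(P[272,417],P[279,560],P[264,440])
C=np.array([.596,-.0158]);d=t[:2]-C;print(np.hypot(*d),np.degrees(np.arctan2(d[1],d[0]))-90)
E
```

```text
[0.57832521 0.13057251 0.183     ]
[0.58085043 0.13221668 0.18694534] [0.58872809 0.04897048 0.18943242] [0.5795124  0.11236843 0.17065665]
0.14743577935863228 6.885250814758663
```

>>> {"fn": "step_arm", "kwargs": {
  "steps": [
    [255,0,0,-0.004,0],
    [255,0,-0.005,-0.004,0],
    [255,0.002,-0.015,-0.004,0],
    [255,0.004,-0.027,-0.004,0],
    [255,0.006,-0.039,-0.004,0],
    [255,0.008,-0.051,-0.004,0],
    [255,0.009,-0.063,-0.004,0],
    [255,0.0105,-0.073,-0.004,0],
    [255,0.0105,-0.073,-0.004,0],
    [255,0.0105,-0.073,-0.004,0]
  ]
}}

```text
time: 16.25
position: [0.6039, 0.1157, 0.1873]
tool_rot: [-3.141, 0.0, 0.131]
wrist_force: [-0.5, -0.8, -4.2]
gripper_width: 0.121
finger_force: 61.1
```

>>> {"fn": "step_arm", "kwargs": {
  "steps": [
    [255,0,0,-0.004,0],
    [255,0,0,-0.009,0],
    [255,0,0,-0.014,0],
    [255,0,0,-0.018,0],
    [255,0,0,-0.021,0],
    [255,0,0,-0.023,0],
    [255,0,0,-0.024,0],
    [255,0,0,-0.024,0],
    [255,0,0,-0.024,0],
    [255,0,0,-0.024,0]
  ]
}}

```text
time: 17.5
position: [0.6046, 0.1153, 0.1663]
tool_rot: [3.141, -0.001, 0.131]
wrist_force: [-3.1, -2.1, 6.6]
gripper_width: 0.124
finger_force: 62.5
```

```bash
python3 - <<'E'
from h import *
a=snap('scene')['color'][140:300,190:390,::-1];b=snap('side')['color'][130:290,270:470,::-1]
cv2.imwrite('pics/c3.png',np.hstack([cv2.resize(a,(400,400)),cv2.resize(b,(400,400))]))
E
```

```text
(no output)
```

View pics/c3.png

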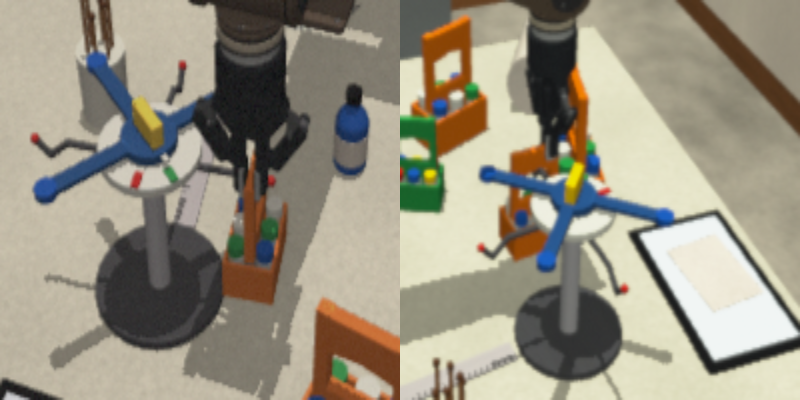

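The red tip shows outboard of the handle at (270,180) in the scene crop, and the wrist force has reversed, so the hook now bears the carrier. I'll let go, opening only part way, and lift off.

>>> {"fn": "step_arm", "kwargs": {
  "steps": [
    [200,0,0,0,0],
    [190,0,0,0,0],
    [175,0,0,0,0],
    [160,0,0,0,0],
    [150,0,0,0,0],
    [150,0,0,0,0],
    [150,0,0,0.0,0],
    [150,0,0,0.015,0],
    [150,0,0,0.04,0],
    [150,0,0,0.07,0]
  ]
}}

```text
time: 18.85
position: [0.6039, 0.1155, 0.2347]
tool_rot: [3.142, 0.0, 0.131]
wrist_force: [-0.6, 0.1, -0.2]
gripper_width: 0.413
finger_force: 0.0
```

>>> {"fn": "step_arm", "kwargs": {
  "steps": [
    [150,0,0,0.05,0],
    [150,0,0,0.1,0],
    [0,0,0.03,0.1,-2],
    [0,-0.02,0.07,0.1,-6],
    [0,-0.05,0.11,0.1,-11],
    [0,-0.08,0.15,0.1,-16],
    [0,-0.11,0.19,0.1,-21],
    [0,-0.14,0.22,0.1,-26],
    [0,-0.168,0.233,0.08,-30],
    [0,-0.168,0.233,0.06,-30]
  ]
}}

```text
time: 20.1
position: [0.4349, 0.3498, 0.2946]
tool_rot: [-3.139, -0.002, -0.389]
wrist_force: [0.1, -0.2, 0.5]
gripper_width: 0.996
finger_force: 0.0
```

```bash
python3 look.py; python3 - <<'E'
from h import *
for n in ('scene','side'):
    s=snap(n);P=cloud(s);hsv=cv2.cvtColor(s['color'],cv2.COLOR_RGB2HSV)
    m=(cv2.inRange(hsv,*map(np.array,H['orange']))>0)&(np.hypot(P[...,0]-.58,P[...,1]-.112)<.08)&(P[...,2]>.04)
    p=P[m];t=p[p[:,2]>.175];print(n,len(p),p[:,2].max(),cv2.minAreaRect((t[:,:2]*1000).astype(np.float32)))
a=snap('scene')['color'][140:300,190:440,::-1];b=snap('side')['color'][130:290,250:450,::-1]
cv2.imwrite('pics/c4.png',np.hstack([cv2.resize(a,(400,400)),cv2.resize(b,(400,400))]))
E
```

```text
wrist orange [157. 159.] 1687 z0.188 [521.7 496.5] [57.1  2.7] 24.4
wrist green [323. 172.] 965 z0.142 [435.5 348.6] [10.9 79.8] 67.4
scene green 130 [436.4 352.1] [10.1 79.4] 66.5
side green 77 [432.7 344.2] [17.2 72.1] 69.1
[0.436  0.3478 0.2923] [ 3.1397  0.001  -0.3926]
scene 846 0.20892740238793703 ((580.5115356445312, 122.22305297851562), (79.03491973876953, 29.62839698791504), 6.971357345581055)
side 157 0.20630072990004278 ((578.3653564453125, 101.86685180664062), (81.77457427978516, 27.736608505249023), 11.1395902633667)
```

View pics/c4.png

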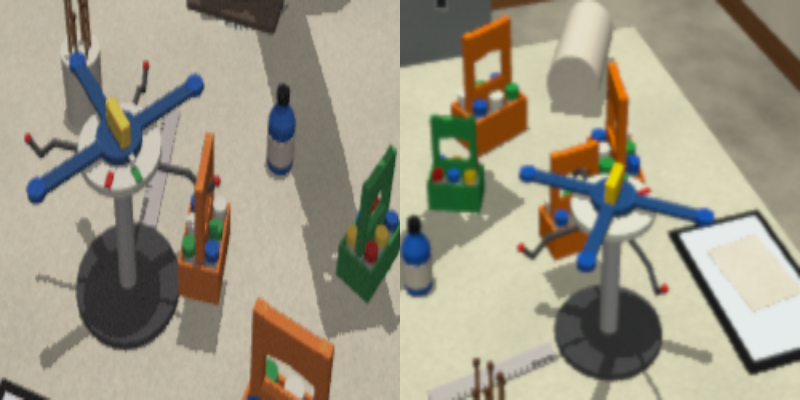

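The crops show the orange carrier hanging on the left hook, let go. Next, the green one.

>>> {"fn": "step_arm", "kwargs": {
  "steps": [
    [0,0.0217,-0.0084,-0.03,0],
    [0,0.0217,-0.0084,-0.07,0],
    [0,0.0217,-0.0084,-0.11,0],
    [0,0.0217,-0.0084,-0.15,0],
    [0,0.0217,-0.0084,-0.178,0],
    [0,0.0217,-0.0084,-0.189,0],
    [0,0.0217,-0.0084,-0.189,0],
    [255,0.0217,-0.0084,-0.189,0],
    [255,0.0217,-0.0084,-0.189,0],
    [255,0.0217,-0.0084,-0.189,0]
  ],
  "newtons": 60
}}

```text
time: 21.7
position: [0.4581, 0.3404, 0.1053]
tool_rot: [-3.14, -0.001, -0.393]
wrist_force: [-0.2, -0.7, 0.2]
gripper_width: 0.378
finger_force: 0.0
```

>>> {"fn": "step_arm", "kwargs": {
  "steps": [
    [255,0,0,0,0],
    [255,0,0,0,0],
    [255,0,0,0,0],
    [255,0,0,0,0],
    [255,0,0,0,0],
    [255,0,0,0.005,0],
    [255,0,0,0.015,0],
    [255,0,0,0.04,0],
    [255,0,0,0.07,0],
    [255,0,0,0.1,0]
  ]
}}

```text
time: 22.95
position: [0.457, 0.3401, 0.2046]
tool_rot: [3.141, 0.001, -0.393]
wrist_force: [-0.8, -0.3, -3.6]
gripper_width: 0.122
finger_force: 60.5
```

```bash
python3 - <<'E'
from h import *
np.set_printoptions(precision=4,suppress=True)
st=telemetry.state();print(st['position'],st['tool_rot'],st['wrist_force'])
w=snap('wrist')
for c,a,p in blobs(w,'green',100): print(c,a,np.percentile(p,[2,50,98],axis=0)[[0,2]])
for n in ('scene','side'):
    s=snap(n);P=cloud(s);hsv=cv2.cvtColor(s['color'],cv2.COLOR_RGB2HSV)
    m=(cv2.inRange(hsv,*map(np.array,H['orange']))>0)&(np.hypot(P[...,0]-.58,P[...,1]-.112)<.08)&(P[...,2]>.04)
    p=P[m];t=p[(p[:,2]>.18)&(p[:,2]<.2)];b=p[p[:,2]<.1]
    print(n,p[:,2].max(),np.percentile(t,[3,50,97],axis=0)[:,:2],'bottom',np.percentile(b,[3,50,97],axis=0))
E
```

```text
[0.457  0.3401 0.2046] [ 3.1409  0.0012 -0.3925] [-0.8082 -0.2815 -3.5659]
[ 91. 121.] 1051 [[0.5752 0.4948 0.0677]
 [0.6001 0.5218 0.0822]]
[327. 198.] 984 [[0.4171 0.3048 0.1425]
 [0.4878 0.3806 0.1468]]
[ 98. 192.] 517 [[0.5192 0.5271 0.0795]
 [0.5441 0.5482 0.0821]]
[331. 219.] 112 [[0.4696 0.3286 0.1879]
 [0.4718 0.3344 0.2211]]
[325. 306.] 2923 [[0.4112 0.3303 0.2333]
 [0.4725 0.3611 0.2416]]
scene 0.20893797688225138 [[0.5477 0.1138]
 [0.6146 0.1185]
 [0.6203 0.1232]] bottom [[0.5344 0.0907 0.0658]
 [0.6249 0.1267 0.0824]
 [0.6301 0.1482 0.0988]]
side 0.20564761525789543 [[0.5388 0.0996]
 [0.5414 0.1061]
 [0.6151 0.111 ]] bottom [[0.5267 0.0747 0.0635]
 [0.5447 0.082  0.0813]
 [0.5887 0.1293 0.0984]]
```

>>> {"fn": "step_arm", "kwargs": {
  "steps": [
    [255,0.0,0,0.03,2],
    [255,0.01,-0.01,0.07,5],
    [255,0.025,-0.03,0.11,8],
    [255,0.04,-0.06,0.15,11],
    [255,0.06,-0.1,0.17,14],
    [255,0.08,-0.14,0.17,17],
    [255,0.1,-0.18,0.17,20],
    [255,0.12,-0.22,0.17,23],
    [255,0.14,-0.26,0.17,26],
    [255,0.15,-0.3,0.17,29]
  ]
}}

```text
time: 24.35
position: [0.6078, 0.0389, 0.3707]
tool_rot: [-3.14, 0.005, 0.115]
wrist_force: [0.9, 0.3, -4.3]
gripper_width: 0.122
finger_force: 60.5
```

>>> {"fn": "step_arm", "kwargs": {
  "steps": [
    [255,0.01,-0.04,0,1],
    [255,0.02,-0.08,0,1],
    [255,0.03,-0.125,0,1],
    [255,0.035,-0.17,0,1],
    [255,0.039,-0.21,0,1],
    [255,0.039,-0.24,0,1],
    [255,0.039,-0.256,-0.01,1],
    [255,0.039,-0.256,-0.05,1],
    [255,0.039,-0.256,-0.1,1],
    [255,0.039,-0.256,-0.14,1]
  ]
}}

```text
time: 25.6
position: [0.6452, -0.2142, 0.2292]
tool_rot: [-3.138, 0.004, 0.131]
wrist_force: [-0.5, 0.5, -3.5]
gripper_width: 0.121
finger_force: 60.5
```

>>> {"fn": "step_arm", "kwargs": {
  "steps": [
    [255,0,0,-0.02,0],
    [255,0,0,-0.035,0],
    [255,0,0,-0.042,0],
    [255,0,0,-0.042,0],
    [255,0,0,-0.042,0],
    [255,0,0,-0.042,0],
    [255,0,0,-0.042,0],
    [255,0,0,-0.042,0],
    [255,0,0,-0.042,0],
    [255,0,0,-0.042,0]
  ]
}}

```text
time: 26.85
position: [0.6467, -0.2159, 0.1923]
tool_rot: [-3.142, 0.0, 0.131]
wrist_force: [0.2, -0.3, -4.0]
gripper_width: 0.122
finger_force: 60.5
```

```bash
python3 - <<'E'
from h import *
np.set_printoptions(precision=4,suppress=True)
st=telemetry.state();print(st['position'],st['tool_rot'],st['wrist_force'])
w=snap('wrist','w_r.png')
for c,a,p in blobs(w,'green',100): print(c,a,np.percentile(p,[2,50,98],axis=0)[[0,2]])
E
```

```text
[ 0.6467 -0.2159  0.1923] [-3.1415  0.0001  0.1309] [ 0.173  -0.2655 -4.0024]
[325. 197.] 945 [[ 0.6137 -0.2505  0.1315]
 [ 0.6727 -0.1846  0.1344]]
[325. 293.] 3481 [[ 0.5976 -0.2263  0.1666]
 [ 0.663  -0.2096  0.2292]]
```

View pics/w_r.png

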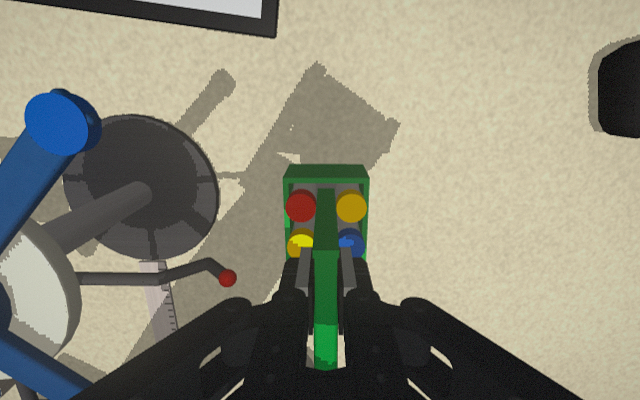

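The green carrier is held upright outside the right hook, whose tip is at (228,278).

```bash
python3 - <<'E'
from h import *
w=snap('wrist');t=ray(w,(228,278),.183);d=np.array([.1305,-.991,0]);print(t,t-.018*d, 'tcp',t-.018*d+.024*np.array([.991,.1305,0]))
E
```

```text
[ 0.61219507 -0.16086093  0.183     ] [ 0.60984607 -0.14302293  0.183     ] tcp [ 0.63363007 -0.13989093  0.183     ]
```

>>> {"fn": "step_arm", "kwargs": {
  "steps": [
    [255,0,0,-0.003,0],
    [255,0,0.005,-0.003,0],
    [255,-0.002,0.015,-0.003,0],
    [255,-0.004,0.028,-0.003,0],
    [255,-0.006,0.041,-0.003,0],
    [255,-0.008,0.054,-0.003,0],
    [255,-0.011,0.067,-0.003,0],
    [255,-0.012,0.076,-0.003,0],
    [255,-0.012,0.076,-0.003,0],
    [255,-0.012,0.076,-0.003,0]
  ]
}}

```text
time: 28.2
position: [0.6348, -0.1402, 0.1894]
tool_rot: [3.141, -0.0, 0.131]
wrist_force: [0.2, -0.7, -4.2]
gripper_width: 0.121
finger_force: 60.5
```

>>> {"fn": "step_arm", "kwargs": {
  "steps": [
    [255,0,0,-0.004,0],
    [255,0,0,-0.009,0],
    [255,0,0,-0.014,0],
    [255,0,0,-0.018,0],
    [255,0,0,-0.021,0],
    [255,0,0,-0.023,0],
    [255,0,0,-0.024,0],
    [255,0,0,-0.025,0],
    [255,0,0,-0.025,0],
    [255,0,0,-0.025,0]
  ]
}}

```text
time: 29.45
position: [0.6353, -0.1397, 0.169]
tool_rot: [3.141, -0.002, 0.131]
wrist_force: [-5.3, 3.3, 10.9]
gripper_width: 0.124
finger_force: 62.5
```

Supported by the hook (force reversed). I'll release and retreat.

>>> {"fn": "step_arm", "kwargs": {
  "steps": [
    [200,0,0,0,0],
    [190,0,0,0,0],
    [175,0,0,0,0],
    [160,0,0,0,0],
    [150,0,0,0,0],
    [150,0,0,0,0],
    [150,0,0,0,0],
    [150,0,0,0.015,0],
    [150,0,0,0.04,0],
    [150,0,0,0.07,0]
  ]
}}

```text
time: 30.7
position: [0.6346, -0.1398, 0.2357]
tool_rot: [-3.142, 0.0, 0.131]
wrist_force: [-0.0, -0.1, 0.5]
gripper_width: 0.411
finger_force: 0.0
```

>>> {"fn": "step_arm", "kwargs": {
  "steps": [
    [150,0,0,0.05,0],
    [150,0,0,0.1,5],
    [0,-0.01,0.03,0.13,10],
    [0,-0.02,0.07,0.13,16],
    [0,-0.03,0.1,0.13,22],
    [0,-0.039,0.125,0.13,28],
    [0,-0.039,0.125,0.13,34],
    [0,-0.039,0.125,0.13,40],
    [0,-0.039,0.125,0.13,45],
    [0,-0.039,0.125,0.13,45]
  ]
}}

```text
time: 31.95
position: [0.5957, -0.0148, 0.3656]
tool_rot: [3.14, -0.001, 0.915]
wrist_force: [-1.0, 0.2, 0.4]
gripper_width: 1.002
finger_force: 0.0
```

```bash
python3 - <<'E'
from h import *
np.set_printoptions(precision=4,suppress=True)
st=telemetry.state();print(st['position'],st['tool_rot'],st['time'])
w=snap('wrist','w_c.png')
for c,a,p in blobs(w,'yellow',100):
    m=np.percentile(p,[50],axis=0)[0]
    if m[2]>.2: t=p[p[:,2]>.24];print(c,cv2.minAreaRect((t[:,:2]*1000).astype(np.float32)))
sc=snap('scene')
b=snap('side')
for n,s in (('scene',sc),('side',b)):
  P=cloud(s);hsv=cv2.cvtColor(s['color'],cv2.COLOR_RGB2HSV)
  for col,q in (('orange',(.58,.112)),('green',(.61,-.143))):
    m=(cv2.inRange(hsv,*map(np.array,H[col]))>0)&(np.hypot(P[...,0]-q[0],P[...,1]-q[1])<.08)&(P[...,2]>.04)
    p=P[m]; 
    if len(p)<30: continue
    z=np.percentile(p[:,2],98); t=p[p[:,2]>z-.02];print(n,col,len(p),z,p[:,2].min(),np.percentile(t,[3,50,97],axis=0)[:,:2].ravel())
cv2.imwrite('pics/c5.png',np.hstack([cv2.resize(sc['color'][140:300,190:390,::-1],(400,400)),cv2.resize(b['color'][130:290,270:470,::-1],(400,400))]))
E
```

```text
[ 0.5957 -0.0148  0.3656] [ 3.1402 -0.0007  0.9154] 31.95
[324. 183.] ((595.6011962890625, -14.832164764404297), (48.93586730957031, 14.999661445617676), 51.95048141479492)
scene orange 862 0.20712422248573167 0.062362485867110413 [0.5432 0.1055 0.5874 0.1154 0.619  0.1228]
scene green 801 0.2066361755703939 0.06208779362060275 [ 0.575  -0.1429  0.6185 -0.1355  0.6497 -0.1308]
side orange 154 0.20252399931373455 0.061720690611019105 [0.5385 0.0925 0.5862 0.1086 0.6172 0.1217]
side green 1039 0.20383732709819474 0.062142154847191 [ 0.5697 -0.1519  0.6064 -0.1458  0.6454 -0.1381]
```

View pics/c5.png

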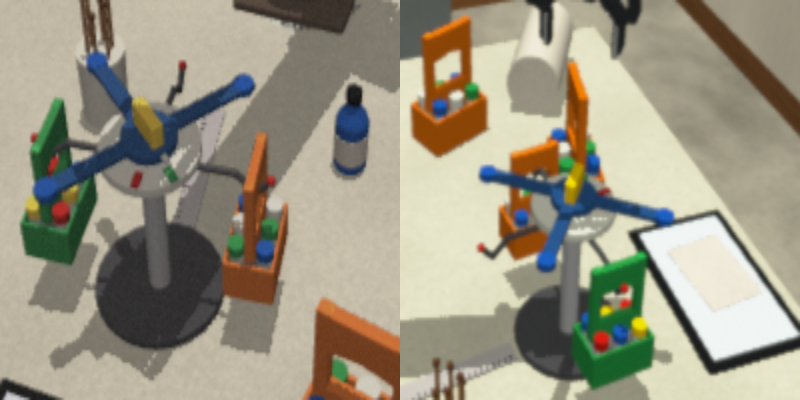

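View pics/w_c.png

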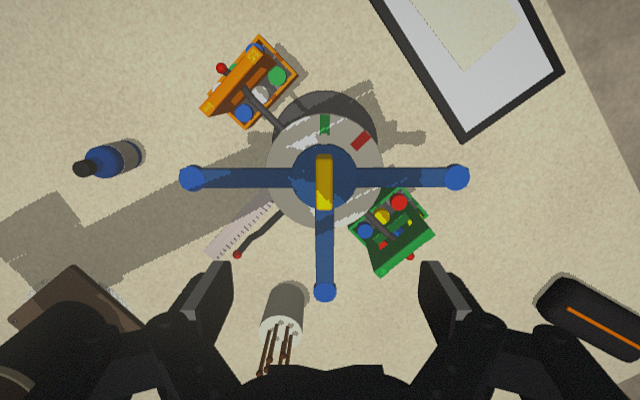

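Both carriers hang upright: green on the right hook at (55,190) in the scene crop and orange on the left at (260,230). The pointer is at green, and the jar, bottle and ruler look undisturbed. Now I'll turn the collar back.

>>> {"fn": "step_arm", "kwargs": {
  "steps": [
    [0,0,0,-0.03,0],
    [0,0,0,-0.07,0],
    [0,0,0,-0.11,0],
    [0,0,0,-0.14,0],
    [0,0,0,-0.155,0],
    [0,0,0,-0.159,0],
    [0,0,0,-0.159,0],
    [255,0,0,-0.159,0],
    [255,0,0,-0.159,0],
    [255,0,0,-0.159,0]
  ],
  "newtons": 40
}}

```text
time: 33.35
position: [0.5959, -0.0149, 0.2059]
tool_rot: [3.141, -0.0, 0.916]
wrist_force: [0.2, 0.2, -0.5]
gripper_width: 0.381
finger_force: 0.0
```

>>> {"fn": "step_arm", "kwargs": {
  "steps": [
    [255,0,0,0,0],
    [255,0,0,0,0],
    [255,0,0,0,0],
    [255,0,0,0,0],
    [255,0,0,0,0],
    [255,0,0,0,-4],
    [255,0,0,0,-9],
    [255,0,0,0,-14],
    [255,0,0,0,-19],
    [255,0,0,0,-24]
  ]
}}

```text
time: 34.6
position: [0.5949, -0.0143, 0.2058]
tool_rot: [-3.14, 0.002, 0.495]
wrist_force: [-3.7, 0.9, 3.2]
gripper_width: 0.174
finger_force: 41.8
```

>>> {"fn": "step_arm", "kwargs": {
  "steps": [
    [255,0,0,0,-4],
    [255,0,0,0,-8],
    [255,0,0,0,-12],
    [255,0,0,0,-16],
    [255,0,0,0,-19],
    [255,0,0,0,-21],
    [255,0,0,0,-21],
    [255,0,0,0,-21],
    [255,0,0,0,-21],
    [255,0,0,0,-21]
  ]
}}

```text
time: 35.85
position: [0.595, -0.0146, 0.2058]
tool_rot: [-3.141, 0.002, 0.131]
wrist_force: [-6.3, 1.4, 4.5]
gripper_width: 0.175
finger_force: 41.9
```

>>> {"fn": "step_arm", "kwargs": {
  "steps": [
    [0,0,0,0,0],
    [0,0,0,0,0],
    [0,0,0,0,0],
    [0,0,0,0,0],
    [0,0,0,0,0],
    [0,0,0,0.03,0],
    [0,0,0,0.08,0],
    [0,0,0,0.14,0],
    [0,0,0,0.17,0],
    [0,0,0,0.17,0]
  ]
}}

```text
time: 37.1
position: [0.5968, -0.0151, 0.3794]
tool_rot: [3.139, -0.007, 0.131]
wrist_force: [0.1, 0.8, -0.4]
gripper_width: 0.999
finger_force: 0.0
```

```bash
python3 - <<'E'
from h import *
np.set_printoptions(precision=4,suppress=True)
st=telemetry.state();print(st['position'],st['tool_rot'],st['time'])
w=snap('wrist','w_f.png')
C=np.array([.596,-.0155])
for c,a,p in blobs(w,'yellow',100):
    t=p[p[:,2]>.24]
    if len(t)>50: print(c,cv2.minAreaRect((t[:,:2]*1000).astype(np.float32)))
P=cloud(w);hsv=cv2.cvtColor(w['color'],cv2.COLOR_RGB2HSV)
m=((hsv[...,0]>170)|(hsv[...,0]<3))&(hsv[...,1]>120)&(P[...,2]>.195)&(P[...,2]<.21)&(np.hypot(P[...,0]-C[0],P[...,1]-C[1])<.065)
q=np.median(P[m],axis=0);print('red',m.sum(),q,np.degrees(np.arctan2(q[1]-C[1],q[0]-C[0])))
for k in range(2):
  for n in ('scene','side'):
    s=snap(n);P=cloud(s);hsv=cv2.cvtColor(s['color'],cv2.COLOR_RGB2HSV)
    for col,q in (('orange',(.58,.112)),('green',(.61,-.143))):
      m=(cv2.inRange(hsv,*map(np.array,H[col]))>0)&(np.hypot(P[...,0]-q[0],P[...,1]-q[1])<.08)&(P[...,2]>.04)
      p=P[m]
      if len(p)>30: print(n,col,len(p),np.percentile(p[:,2],98),np.median(p,axis=0))
E
```

```text
[ 0.5968 -0.0151  0.3794] [ 3.1392 -0.007   0.1309] 37.1
[324. 182.] ((595.9520874023438, -15.436835289001465), (48.218326568603516, 14.843730926513672), 7.0722761154174805)
red 93 [ 0.6461 -0.0093  0.2041] 7.0112716827378385
scene orange 783 0.20647342710658917 [0.6187 0.1196 0.1083]
scene green 862 0.2059541280183739 [ 0.6428 -0.1327  0.1091]
side orange 163 0.20396858108361612 [0.5593 0.1011 0.1273]
side green 1013 0.20320906564112248 [ 0.596  -0.1501  0.1094]
scene orange 790 0.20571880470569456 [0.6188 0.1199 0.1086]
scene green 859 0.2053728684071023 [ 0.6436 -0.1326  0.1092]
side orange 164 0.2030290997309177 [0.5593 0.1006 0.1079]
side green 1010 0.2036827399473641 [ 0.5963 -0.1501  0.1096]
```

View pics/w_f.png

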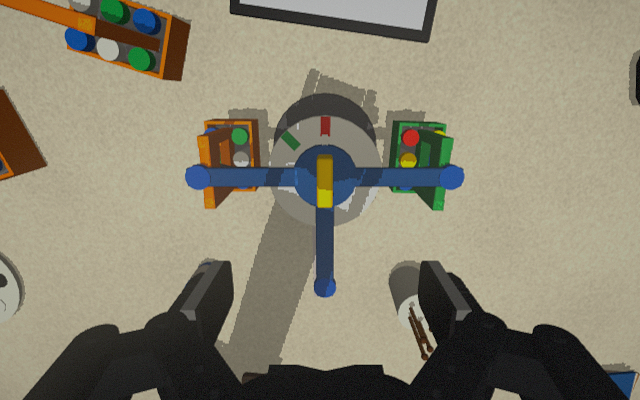

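The bar lines up with the red mark (7.1° against 7.0°). Keeper arms lie over both hung carriers at (228,165) and (420,165), which are still. Handing in.

```bash
python3 -c "
from cell import sign_off; print(sign_off())"
```

```text
the job is handed in; nothing more can be done
None
```

The job is handed in: the orange carrier hangs on the left hook and the green on the right, both still and upright, with the collar back on its red mark; no grey carrier was in view, and the bottle, jar and ruler looked undisturbed (sign_off gave no verdict).

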